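Turn the recipe card over and start the timer

TASK

Take the spice jar off the recipe card and stand it on the cork coaster, then turn the card over the binder's rings to the left so that its green-banded face shows. Stand the same jar upright on the middle of the turned card so that it lies flat, and only then press the timer's orange start button fully down and let it go. Keep the jar from tipping over and leave the other things on the counter where they are.

Things in the scene. Friction and masses are not known exactly. Their poses are not given: they have to be found in the camera images.
- binder: small recipe ring binder lying open, fixed: blue cover 142 x 246 x 3 mm, a 21 mm high block of white cards on each side of a two-ring steel spine. Origin: on the counter under the middle of the spine; x along the spine (away from the robot at yaw 0), y to its left side, z up. The card turns about the spine line, along x, 22 mm above the counter; rings reach 37 mm high.
- leaf (a joint): angle (rad) of the top card about the spine line: 0 flat on the right (-y) block, orange-banded face up; 1.57 upright; 3.14 flat on the left block, green-banded face up. Stiff, 130 mm along the spine, 3 mm thick, reaching 12 to 117 mm from the spine line, 50 g. Springy: let go, it falls to the nearer side and rests about 0.25 rad off the block; the jar's weight holds it flat.
- leaf_tab (a point): middle of the pull tab, moves with the card: a round red bar, 10 mm thick, runs along the card's outer edge, parallel to the spine, 117 mm from the spine line, and sticks out 40 mm past the card's near (-x) end as a free stub; this point is 86 mm to -x of the binder's origin. Under the stub is only counter, 22 mm below its axis when flat. The bar can turn between finger pads.
- card_mid (a point): middle of the card, in its mid-thickness, 62 mm from the spine line; moves with the card. The card's upper face is 1.5 mm above it when flat.
- spice_jar: round spice jar with green label and black cap, 45 mm across, 105 mm tall, 90 to 155 g, upright; origin: centre of its underside. At the start it stands on the card. Easily gripped round its body 60 to 75 mm above its underside.
- coaster: round cork coaster, 84 mm across, 6 mm thick, fixed to the counter; origin: centre of its underside, on the counter.
- timer: white square kitchen timer, 70 x 70 x 26 mm with a small dark display, fixed to the counter; origin: centre of its underside; z up.
- start_top (a point): centre of the top of the timer's round orange start button (28 mm across).
- start (a joint): travel of the start button (m): 0 released, 0.006 fully down, pressed straight down; a spring returns it. Fully down takes 5 N.
- the_soy_bottle: bystander, loose: dark sauce bottle with red cap, 60 mm across, 201 mm tall, standing in a back corner; origin: centre of its underside.
- the_can_red: bystander, loose: slim red drink can, 54 mm across, 134 mm tall, very light, standing in a back corner; origin: centre of its underside.
- the_navy_bottle: bystander, loose: slim navy drinking bottle with white cap, 66 mm across, 271 mm tall, standing in a back corner; origin: centre of its underside.
- the_film_roll_small: bystander, loose: white roll of wrap, 41 mm thick, 238 mm long, lying along the back edge; origin: centre of its underside.
- the_cream_cup: bystander, loose: cream ceramic cup, 69 mm across, 67 mm tall, standing at the front left; origin: centre of its underside.
- the_spoon_loose: bystander, loose: spoon with red handle, 190 x 38 x 14 mm, lying along the front edge; origin: centre of its underside.
- the_peeler: bystander, loose: peeler with dark blue handle, 170 x 25 x 18 mm, lying along the front edge; origin: centre of its underside.

How it is judged:
By the outcome, as a careful person would: the job done as asked, in the order asked, and still so for the second after the job is handed in, with the robot touching nothing.
It also fails if it takes over 72 s, if anything falls off the work surface, if the arm or the gripper's body presses on something with over 40 N, if the wrist force passes 120 N, or if a joint passes its speed limit or range.

ROBOT

A 6-joint arm with a two-finger parallel gripper is mounted at the origin on a cart in front of the work surface, level with it; the furniture and walls round the work are solid. World frame = base frame: x ahead of the robot, y to its left, z up, the work surface at z = 0. Lengths are in m, angles in rad, forces in N, time in s.
With the tool pointing down it reaches from about 0.25 to 0.775 m from the base axis. Payload 8.9 kg.
Tool frame: the origin (TCP) lies at the very end of the fingers, on their centre line; the grasp point (between the pads) lies 19 mm behind it; z points along the fingers, y is the line along which they close (so a half turn about z gives the same grasp; the last joint's range is limited). The gripper opens to 85 mm and grips with 20 to 120 N. Pads are 22 mm wide; open, the fingers measure 114 mm over their backs; the gripper's body (76 mm by 85 mm) begins 54 mm behind the grasp point. The pads swing forward as they close: fully open they stand 13 mm farther back than shut.
Start: joints at [1.171, 0.291, -0.153, 1.127, 0, 1.431], TCP at [0.135, 0.507, 0.231] pointing down, gripper open.
Joint ranges: [-2.52, 2.52], [-0.91, 1.74], [-1.3, 1.37], [-1.96, 2.02], [-1.52, 1.47], [-3.14, 3.14]. Speed limits (rad/s): [2.22, 2.22, 2.79, 3.14, 3.14, 3.14].

INTERFACE

Orientations are given as a rotation vector (axis times angle).
In Python, from station import manip gives the robot as it stands.
- The arm moves only by the shell command python3 -m pendant 'ROWS' [FORCE]. ROWS is JSON, a list of rows, each an object of numbers: "wx", "wy", "wz": the turn, a rotation vector about the tool's x, y, z normalised to -1 to 1, where 1 is 1.5 rad; "x", "y", "z": the shift along the tool's x, y, z normalised to -1 to 1, where 1 is 25 cm; "hand": the opening, from 0 (shut) to 1 (fully open). In form: [{"wx": .., "wy": .., "wz": .., "x": .., "y": .., "z": .., "hand": ..}, ...]. A call has 1 to 12 rows; each row is the pose to reach, as a shift and turn from the pose commanded when the call began, along the tool's axes at that moment; what a row does not reach only later rows make up. A row lasts 1/12 s, in which the tool goes at most 41.7 mm and 7.16 degrees, less where a joint would pass 70% of its speed; a pose out of reach is approached as far as the arm can. A call with a number of a shift or a turn outside -1 to 1 is refused whole. A call with a gripper value outside its range is refused whole. The fingers move at their own pace and stop on an object; FORCE is the grip in N (left out, the last holds). Time passes only in rows, so rows that repeat a pose let the fingers close. It gives the time, the measured TCP pose, the force, the opening and the grip force at its end, in the units of the state.
- manip.read_state(): the state, without advancing time (a new reading comes with each control period).
- manip.read_camera(name): name is "side" or "top" or "wrist"; returns the picture (480x640x3 uint8, red, green, blue); there is no depth.
- manip.camera_info(name): a dict with "fov_y" (degrees; the focal length in pixels is half the picture's height over the tangent of half this angle, whatever the lens; pixels are square), "cx", "cy" (the principal point, pixels), "pose" (4x4, takes a point from camera to world coordinates); the wrist camera has in their place "mount" (4x4, takes a point from camera to tool coordinates, whose origin is the TCP and whose axes are the flange's). Camera axes: x right, y up, looking along -z (the intrinsics and any distortion apply to the point x, -y, -z); pixel columns grow to the right and rows downward; lengths in m; the calibration is good to about 2 mm. A picture is of the moment at which its call begins: read the wrist's pose just before it. camera_info takes no time and is no camera call.
- manip.job_done(): hands the job in; it is judged then, once.
The state is a dict: "t": time; "joints": joint angles; "dq": joint speeds; "tau": joint torques, N m; "tool_pos": TCP position; "tool_rot": TCP orientation; "contact_force": force on the tool from outside, world axes, zero at the start; "torque": the same for the moment, N m; "finger_gap": finger opening in m; "grasp_force": force on a finger pad.
Only numpy, scipy, OpenCV 4.12 (cv2) and the standard library are available. Lean on these libraries where they do the work, as an engineer would, in place of code of your own. Each camera call takes 0.05 s, during which the arm holds its last target. There are 200 camera calls.

## Working session

There is one attempt and no reset: what is moved stays moved. The work goes in short steps, Python scripts to look and compute and a shell command to move; the robot and the scene stay as the last step left them, time stands still between calls to the robot, and variables do not carry over. Pictures are saved under pics/ and viewed, at most 13 in all, crops included, and the job is handed in when it is done.

```bash
mkdir -p pics; ls; python3 - <<'E'
from station import manip
import cv2,json
s=manip.read_state()
print({k:s[k] for k in('t','tool_pos','tool_rot','finger_gap')})
for n in('side','top','wrist'):
    print(n,manip.camera_info(n))
    cv2.imwrite(f'pics/{n}0.png',manip.read_camera(n)[:,:,::-1])
E
```

```text
pics
{'t': 0.0, 'tool_pos': array([0.13519479, 0.50684591, 0.23075378]), 'tool_rot': array([-4.08435500e-01, -3.11456120e+00,  1.92792863e-03]), 'finger_gap': 0.08510690246776569}
side {'fov_y': 49.06310994744959, 'cx': 313.61706610345533, 'cy': 236.6435776259616, 'pose': array([[ 9.42892946e-01,  1.61064432e-01, -2.91566702e-01,
         2.50317265e-01],
       [-3.33095549e-01,  4.54615678e-01, -8.26058073e-01,
        -8.25787633e-01],
       [-4.97780988e-04,  8.76003901e-01,  4.82303761e-01,
         5.42034471e-01],
       [ 0.00000000e+00,  0.00000000e+00,  0.00000000e+00,
         1.00000000e+00]])}
top {'fov_y': 46.40345749937783, 'cx': 321.94318131288696, 'cy': 235.66087941493944, 'pose': array([[-0.00688716,  0.99738419, -0.07195375,  0.40926696],
       [-0.99993439, -0.00752766, -0.00863417, -0.05145628],
       [-0.00915323,  0.07188956,  0.9973706 ,  1.30999003],
       [ 0.        ,  0.        ,  0.        ,  1.        ]])}
wrist {'fov_y': 60.54573789807553, 'cx': 323.40644342533705, 'cy': 234.299952295291, 'mount': array([[ 4.90154481e-04,  9.59082726e-01,  2.83125564e-01,
         7.29071085e-02],
       [ 9.99999706e-01, -6.37298030e-04,  4.27609552e-04,
        -9.91719830e-04],
       [ 5.90548298e-04,  2.83125271e-01, -9.59082756e-01,
        -1.42523144e-01],
       [ 0.00000000e+00,  0.00000000e+00,  0.00000000e+00,
         1.00000000e+00]])}
```

View pics/top0.png

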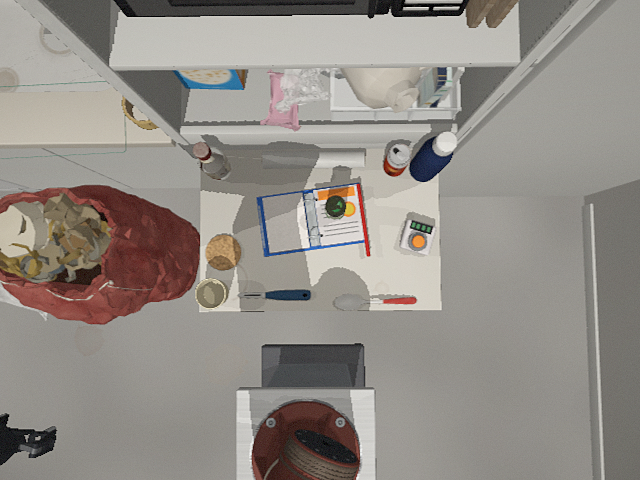

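View pics/side0.png

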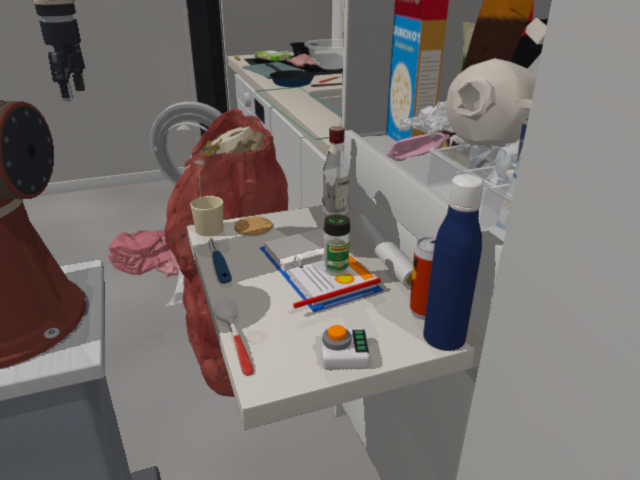

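The top view shows the binder (columns 258–368, rows 183–256), jar cap (336,206), coaster (223,252), timer (418,236) with its orange button, and the red bar along (362,185)–(369,255). The side view shows the same: jar base about (338,270), bar (296,303)–(380,283), button (337,332), coaster (253,226). Next I'll enlarge both.

```bash
python3 - <<'E'
import cv2
t=cv2.imread('pics/top0.png')[175:325,195:445]
s=cv2.imread('pics/side0.png')[205:375,185:385]
cv2.imwrite('pics/tc.png',cv2.resize(t,None,fx=3.2,fy=3.2,interpolation=cv2.INTER_CUBIC))
cv2.imwrite('pics/sc.png',cv2.resize(s,None,fx=3.5,fy=3.5,interpolation=cv2.INTER_CUBIC))
E
```

```text
(no output)
```

View pics/tc.png

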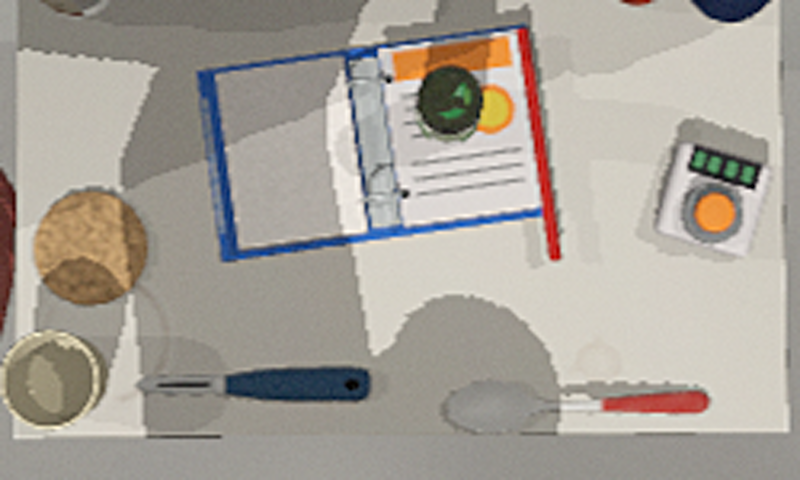

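View pics/sc.png

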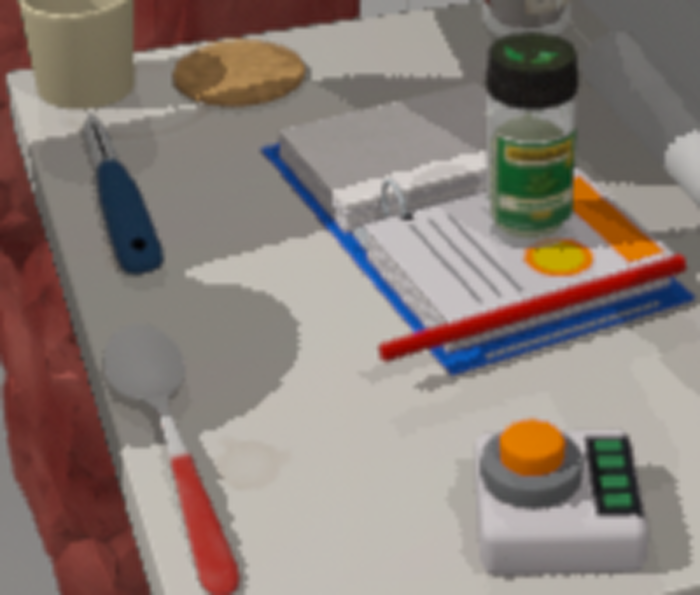

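```bash
cat > h.py <<'E'
import numpy as np
from station import manip
from scipy.spatial.transform import Rotation as R
def ray(n,u,v,T=None):
    i=manip.camera_info(n); f=240/np.tan(np.radians(i['fov_y'])/2)
    T=i['pose'] if T is None else T
    d=T[:3,:3]@[(u-i['cx'])/f,-(v-i['cy'])/f,-1]
    return T[:3,3],d/np.linalg.norm(d)
def wristT(s):
    T=np.eye(4);T[:3,:3]=R.from_rotvec(s['tool_rot']).as_matrix();T[:3,3]=s['tool_pos']
    return T@manip.camera_info('wrist')['mount']
def proj(n,p,T=None):
    i=manip.camera_info(n); f=240/np.tan(np.radians(i['fov_y'])/2)
    T=i['pose'] if T is None else T
    q=T[:3,:3].T@(np.array(p)-T[:3,3]); return i['cx']+f*q[0]/-q[2], i['cy']-f*q[1]/-q[2]
def tri(a,b):
    A=[];B=[]
    for o,d in(a,b):
        P=np.eye(3)-np.outer(d,d);A.append(P);B.append(P@o)
    x=np.linalg.lstsq(np.vstack(A),np.hstack(B),rcond=None)[0]
    return x,[round(1000*np.linalg.norm(P@x-c),1) for P,c in zip(A,B)]
def atz(r,z): return r[0]+r[1]*(z-r[0][2])/r[1][2]
E
python3 - <<'E'
from h import *
np.set_printoptions(precision=4,suppress=True)
t=lambda c,r:ray('top',195+c/3.2-.35,175+r/3.2-.35)
s=lambda c,r:ray('side',185+c/3.5-.35,205+r/3.5-.35)
for n,a,b,z in[('cap',(450,97),(533,52),.1295),('barnear',(555,257),(385,351),.022),('barfar',(523,30),(682,264),.022),('button',(715,212),(532,438),.036),('coaster',(91,246),(239,70),.006),('coverRN',(543,212),(455,370),.003),('cup',(52,380),(78,0),.067)]:
    print(n,*tri(t(*a),s(*b)),'top@z',atz(t(*a),z),'side@z',atz(s(*b),z))
for n,a,z in[('coverLN',(230,260),.003),('coverLF',(205,72),.003),('coverRF',(527,27),.003),('blkLF',(216,72),.021),('blkLN',(237,250),.021),('peelR',(370,385),.01),('cupcol',(52,380),.067),('timer LT',(683,143),.026),('timerLB',(660,225),.026),('tRB',(748,256),.026),('tRT',(770,165),.026)]: print(n,atz(t(*a),z))
E
```

```text
cap [ 0.56   -0.0701  0.1269] [np.float64(0.1), np.float64(0.1)] top@z [ 0.5595 -0.07    0.1295] side@z [ 0.5582 -0.0748  0.1295]
barnear [ 0.4568 -0.1461  0.022 ] [np.float64(0.1), np.float64(0.1)] top@z [ 0.4569 -0.1461  0.022 ] side@z [ 0.4568 -0.1461  0.022 ]
barfar [ 0.622  -0.1251  0.0216] [np.float64(0.2), np.float64(0.2)] top@z [ 0.6217 -0.125   0.022 ] side@z [ 0.6219 -0.1257  0.022 ]
button [ 0.4869 -0.2575  0.0464] [np.float64(0.0), np.float64(0.0)] top@z [ 0.4876 -0.2592  0.036 ] side@z [ 0.4919 -0.2456  0.036 ]
coaster [0.4675 0.1912 0.0046] [np.float64(0.5), np.float64(0.5)] top@z [0.468  0.1908 0.006 ] side@z [0.4665 0.1887 0.006 ]
coverRN [ 0.4925 -0.14   -0.0026] [np.float64(1.6), np.float64(1.6)] top@z [ 0.4905 -0.1391  0.003 ] side@z [ 0.4916 -0.1473  0.003 ]
cup [0.3731 0.2071 0.0613] [np.float64(0.6), np.float64(0.6)] top@z [0.3727 0.206  0.067 ] side@z [0.3722 0.1946 0.067 ]
coverLN [0.4571 0.0897 0.003 ]
coverLF [0.5956 0.1081 0.003 ]
coverRF [ 0.627  -0.1291  0.003 ]
blkLF [0.593  0.0979 0.021 ]
blkLN [0.4636 0.0827 0.021 ]
peelR [ 0.3659 -0.0123  0.01  ]
cupcol [0.3727 0.206  0.067 ]
timer LT [ 0.5381 -0.2388  0.026 ]
timerLB [ 0.4791 -0.2213  0.026 ]
tRB [ 0.4565 -0.2838  0.026 ]
tRT [ 0.5217 -0.3009  0.026 ]
```

Heights agree with the stated sizes: the bar is at z 0.022, the cap top at 0.127–0.129, and the coaster at about 0.005. The binder origin is about (0.544, -0.017) with yaw about 0.131, and the jar is at (0.5595, -0.070). I'll start moving towards the jar.

```bash
python3 -m pendant '[{"x":-0.95,"y":-0.76,"hand":1},{"x":-0.95,"y":-0.76,"hand":1},{"x":-0.95,"y":-0.76,"hand":1},{"x":-0.95,"y":-0.76,"hand":1},{"x":-0.95,"y":-0.76,"hand":1},{"x":-0.95,"y":-0.76,"hand":1},{"x":-0.95,"y":-0.76,"hand":1},{"x":-0.95,"y":-0.76,"hand":1}]' 40
python3 -m pendant '[{"x":-0.95,"y":-0.76,"wz":-0.261,"hand":1},{"x":-0.95,"y":-0.76,"wz":-0.261,"hand":1},{"x":-0.95,"y":-0.76,"wz":-0.261,"hand":1},{"x":-0.95,"y":-0.76,"wz":-0.261,"hand":1},{"x":-0.95,"y":-0.76,"wz":-0.261,"hand":1},{"x":-0.95,"y":-0.76,"wz":-0.261,"hand":1},{"x":-0.95,"y":-0.76,"wz":-0.261,"hand":1},{"x":-0.95,"y":-0.76,"wz":-0.261,"hand":1}]'
cat >> h.py <<'E'
def to(*P,yaw=None):
    s=manip.read_state();r=R.from_rotvec(s['tool_rot']);M=r.as_matrix()
    print('t',round(s['t'],2),'pos',s['tool_pos'].round(4),'yaw_y',round(float(np.arctan2(-M[0,1],M[1,1])),4),'zax',M[:,2].round(4),'gap',round(s['finger_gap'],4),'F',s['contact_force'].round(1))
    if yaw is not None:
        tgt=np.c_[[-np.cos(yaw),-np.sin(yaw),0],[-np.sin(yaw),np.cos(yaw),0],[0,0,-1]]
        w=(M.T@tgt); print('turn',(R.from_matrix(w).as_rotvec()/1.5).round(3))
    for p in P: print(p,'->',(M.T@(np.array(p)-s['tool_pos'])/.25).round(3))
E
python3 -c "
from h import *
to((.5595,-.07,.2),(.5595,-.07,.071),yaw=.131)"
```

```text
t 0.15 pos [0.1352 0.5069 0.2309] yaw_y -0.2608 zax [-4.e-04 -9.e-04 -1.e+00] gap 0.0852 F [-0.4 -0.1  0.2]
turn [-0.001 -0.    -0.261]
(0.5595, -0.07, 0.2) -> [-2.235 -1.792  0.125]
(0.5595, -0.07, 0.071) -> [-2.235 -1.792  0.641]invalid input at $[0]: expected keys wx, wy, wz, x, y, z, hand
invalid input at $[0]: expected keys wx, wy, wz, x, y, z, hand
```

```bash
python3 -m pendant '[{"wx":0,"wy":0,"wz":0,"x":-0.95,"y":-0.76,"z":0,"hand":1},{"wx":0,"wy":0,"wz":0,"x":-0.95,"y":-0.76,"z":0,"hand":1},{"wx":0,"wy":0,"wz":0,"x":-0.95,"y":-0.76,"z":0,"hand":1},{"wx":0,"wy":0,"wz":0,"x":-0.95,"y":-0.76,"z":0,"hand":1},{"wx":0,"wy":0,"wz":0,"x":-0.95,"y":-0.76,"z":0,"hand":1},{"wx":0,"wy":0,"wz":0,"x":-0.95,"y":-0.76,"z":0,"hand":1},{"wx":0,"wy":0,"wz":0,"x":-0.95,"y":-0.76,"z":0,"hand":1},{"wx":0,"wy":0,"wz":0,"x":-0.95,"y":-0.76,"z":0,"hand":1}]' 40
python3 -m pendant '[{"wx":0,"wy":0,"wz":-0.261,"x":-0.95,"y":-0.76,"z":0,"hand":1},{"wx":0,"wy":0,"wz":-0.261,"x":-0.95,"y":-0.76,"z":0,"hand":1},{"wx":0,"wy":0,"wz":-0.261,"x":-0.95,"y":-0.76,"z":0,"hand":1},{"wx":0,"wy":0,"wz":-0.261,"x":-0.95,"y":-0.76,"z":0,"hand":1},{"wx":0,"wy":0,"wz":-0.261,"x":-0.95,"y":-0.76,"z":0,"hand":1},{"wx":0,"wy":0,"wz":-0.261,"x":-0.95,"y":-0.76,"z":0,"hand":1},{"wx":0,"wy":0,"wz":-0.261,"x":-0.95,"y":-0.76,"z":0,"hand":1},{"wx":0,"wy":0,"wz":-0.261,"x":-0.95,"y":-0.76,"z":0,"hand":1}]'
python3 -c "
from h import *
to((.5595,-.07,.2),(.5595,-.07,.071),yaw=.131)"
```

```text
t: 0.82
tool_pos: [0.3181, 0.2588, 0.2313]
tool_rot: [0.413, 3.113, -0.002]
contact_force: [-0.7, 0.9, -0.7]
finger_gap: 0.0853
grasp_force: 0.0
t: 1.48
tool_pos: [0.4975, 0.0151, 0.2312]
tool_rot: [-0.204, 3.135, -0.0]
contact_force: [0.7, 0.7, -0.2]
finger_gap: 0.0856
grasp_force: 0.0
t 1.48 pos [0.4975 0.0151 0.2312] yaw_y 0.1297 zax [ 3.e-04 -2.e-04 -1.e+00] gap 0.0856 F [ 0.7  0.7 -0.2]
turn [-0.     0.    -0.001]
(0.5595, -0.07, 0.2) -> [-0.202 -0.369  0.125]
(0.5595, -0.07, 0.071) -> [-0.202 -0.369  0.641]
```

```bash
python3 -m pendant '[{"wx":0,"wy":0,"wz":0,"x":-0.2,"y":-0.37,"z":0.12,"hand":1},{"wx":0,"wy":0,"wz":0,"x":-0.2,"y":-0.37,"z":0.12,"hand":1},{"wx":0,"wy":0,"wz":0,"x":-0.2,"y":-0.37,"z":0.12,"hand":1},{"wx":0,"wy":0,"wz":0,"x":-0.2,"y":-0.37,"z":0.12,"hand":1}]'
python3 - <<'E'
from h import *
import cv2
s=manip.read_state();T=wristT(s);im=manip.read_camera('wrist')[:,:,::-1].copy()
for p in[(.5595,-.07,.1285),(.4569,-.1461,.022),(.4675,.191,.006),(.5595,-.07,.0235)]:
    u,v=proj('wrist',p,T);print(p,round(u),round(v));cv2.circle(im,(int(u),int(v)),4,(255,0,255),1)
cv2.imwrite('pics/w1.png',im); to((.5595,-.07,.071))
E
```

```text
t: 1.82
tool_pos: [0.5595, -0.0716, 0.199]
tool_rot: [0.199, -3.134, 0.001]
contact_force: [-0.9, 0.9, 0.3]
finger_gap: 0.0856
grasp_force: 0.0
(0.5595, -0.07, 0.1285) 328 253
(0.4569, -0.1461, 0.022) 240 58
(0.4675, 0.191, 0.006) 668 133
(0.5595, -0.07, 0.0235) 326 210
t 1.87 pos [ 0.5582 -0.0696  0.1997] yaw_y 0.1278 zax [-2.1e-03  4.0e-04 -1.0e+00] gap 0.0855 F [ 0.1 -0.2  0.3]
(0.5595, -0.07, 0.071) -> [-0.006 -0.003  0.515]
```

View pics/w1.png

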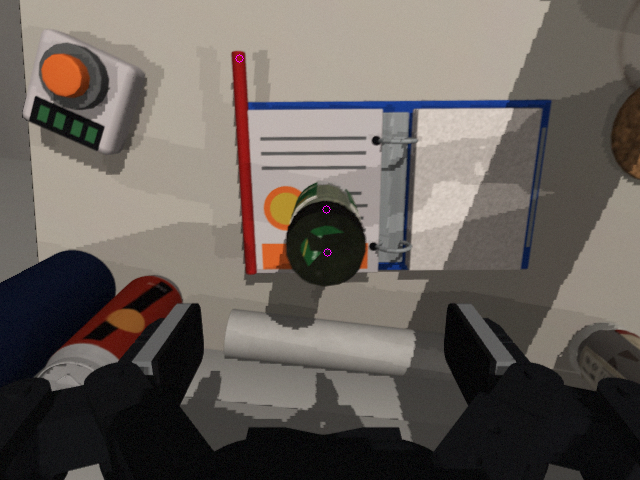

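The wrist view agrees with my projections within about 4 mm: cap at (326,246), bar end at (239,52), button at (65,75). Descend and grip.

```bash
python3 -m pendant '[{"wx":0,"wy":0,"wz":0,"x":0,"y":0,"z":0.13,"hand":1},{"wx":0,"wy":0,"wz":0,"x":0,"y":0,"z":0.26,"hand":1},{"wx":0,"wy":0,"wz":0,"x":0,"y":0,"z":0.38,"hand":1},{"wx":0,"wy":0,"wz":0,"x":0,"y":0,"z":0.46,"hand":1},{"wx":0,"wy":0,"wz":0,"x":0,"y":0,"z":0.51,"hand":1},{"wx":0,"wy":0,"wz":0,"x":0,"y":0,"z":0.51,"hand":1},{"wx":0,"wy":0,"wz":0,"x":0,"y":0,"z":0.51,"hand":0.4},{"wx":0,"wy":0,"wz":0,"x":0,"y":0,"z":0.51,"hand":0.4},{"wx":0,"wy":0,"wz":0,"x":0,"y":0,"z":0.51,"hand":0.4},{"wx":0,"wy":0,"wz":0,"x":0,"y":0,"z":0.51,"hand":0.4}]' 30
python3 -c "
from h import *
to((.4675,.19,.2))"
```

```text
t: 2.7
tool_pos: [0.559, -0.068, 0.0752]
tool_rot: [-0.205, 3.132, -0.002]
contact_force: [-0.1, -0.5, 3.8]
finger_gap: 0.0445
grasp_force: 29.4
t 2.7 pos [ 0.559  -0.068   0.0752] yaw_y 0.1307 zax [ 0.0025 -0.0012 -1.    ] gap 0.0445 F [-0.1 -0.5  3.8]
(0.4675, 0.19, 0.2) -> [ 0.227  1.07  -0.501]
```

```bash
python3 -m pendant '[{"wx":0,"wy":0,"wz":0,"x":0,"y":0,"z":-0.05,"hand":0.3},{"wx":0,"wy":0,"wz":0,"x":0,"y":0,"z":-0.14,"hand":0.3},{"wx":0,"wy":0,"wz":0,"x":0,"y":0,"z":-0.24,"hand":0.3},{"wx":0,"wy":0,"wz":0,"x":0.01,"y":0.05,"z":-0.32,"hand":0.3},{"wx":0,"wy":0,"wz":0,"x":0.03,"y":0.13,"z":-0.36,"hand":0.3},{"wx":0,"wy":0,"wz":0,"x":0.05,"y":0.23,"z":-0.36,"hand":0.3},{"wx":0,"wy":0,"wz":0,"x":0.07,"y":0.34,"z":-0.36,"hand":0.3},{"wx":0,"wy":0,"wz":0,"x":0.1,"y":0.46,"z":-0.36,"hand":0.3},{"wx":0,"wy":0,"wz":0,"x":0.12,"y":0.58,"z":-0.36,"hand":0.3},{"wx":0,"wy":0,"wz":0,"x":0.15,"y":0.7,"z":-0.36,"hand":0.3},{"wx":0,"wy":0,"wz":0,"x":0.17,"y":0.8,"z":-0.36,"hand":0.3},{"wx":0,"wy":0,"wz":0,"x":0.19,"y":0.88,"z":-0.36,"hand":0.3}]' 30
python3 -c "
from h import *
to((.4675,.19,.1),(.4675,.19,.057),yaw=.131)"
```

```text
t: 3.7
tool_pos: [0.4814, 0.1462, 0.1644]
tool_rot: [-0.207, 3.134, 0.001]
contact_force: [0.3, 0.2, -1.7]
finger_gap: 0.0444
grasp_force: 30.4
t 3.7 pos [0.4814 0.1462 0.1644] yaw_y 0.1316 zax [ 7.e-04  6.e-04 -1.e+00] gap 0.0444 F [ 0.3  0.2 -1.7]
turn [0.    0.001 0.   ]
(0.4675, 0.19, 0.1) -> [0.032 0.181 0.258]
(0.4675, 0.19, 0.057) -> [0.033 0.181 0.43 ]
```

```bash
python3 -m pendant '[{"wx":0,"wy":0,"wz":0,"x":0.02,"y":0.1,"z":0,"hand":0.3},{"wx":0,"wy":0,"wz":0,"x":0.032,"y":0.18,"z":0.05,"hand":0.3},{"wx":0,"wy":0,"wz":0,"x":0.032,"y":0.18,"z":0.15,"hand":0.3},{"wx":0,"wy":0,"wz":0,"x":0.032,"y":0.18,"z":0.25,"hand":0.3},{"wx":0,"wy":0,"wz":0,"x":0.032,"y":0.18,"z":0.33,"hand":0.3},{"wx":0,"wy":0,"wz":0,"x":0.032,"y":0.18,"z":0.38,"hand":0.3},{"wx":0,"wy":0,"wz":0,"x":0.032,"y":0.18,"z":0.4,"hand":0.3},{"wx":0,"wy":0,"wz":0,"x":0.032,"y":0.18,"z":0.41,"hand":0.3},{"wx":0,"wy":0,"wz":0,"x":0.032,"y":0.18,"z":0.42,"hand":0.3},{"wx":0,"wy":0,"wz":0,"x":0.032,"y":0.18,"z":0.42,"hand":0.3}]'
```

```text
t: 4.53
tool_pos: [0.4689, 0.188, 0.0594]
tool_rot: [-0.205, 3.134, 0.0]
contact_force: [0.1, -0.3, -1.7]
finger_gap: 0.0443
grasp_force: 30.4
```

```bash
python3 -m pendant '[{"wx":0,"wy":0,"wz":0,"x":0,"y":0,"z":0.004,"hand":0.3},{"wx":0,"wy":0,"wz":0,"x":0,"y":0.002,"z":0.008,"hand":0.3},{"wx":0,"wy":0,"wz":0,"x":0,"y":0.002,"z":0.008,"hand":0.3}]'
```

```text
t: 4.78
tool_pos: [0.4691, 0.1884, 0.0575]
tool_rot: [-0.205, 3.133, -0.0]
contact_force: [0.8, -1.9, 2.4]
finger_gap: 0.0445
grasp_force: 29.7
```

```bash
python3 -m pendant '[{"wx":0,"wy":0,"wz":0,"x":0,"y":0,"z":0,"hand":0.8},{"wx":0,"wy":0,"wz":0,"x":0,"y":0,"z":0,"hand":0.8},{"wx":0,"wy":0,"wz":0,"x":0,"y":0,"z":0,"hand":0.8},{"wx":0,"wy":0,"wz":0,"x":0,"y":0,"z":-0.08,"hand":0.8},{"wx":0,"wy":0,"wz":0,"x":0,"y":0,"z":-0.2,"hand":0.8},{"wx":0,"wy":0,"wz":0,"x":0,"y":0,"z":-0.34,"hand":0.8},{"wx":0,"wy":0,"wz":0,"x":0,"y":0,"z":-0.46,"hand":0.8},{"wx":0,"wy":0,"wz":0,"x":0.05,"y":-0.15,"z":-0.48,"hand":0.8},{"wx":0,"wy":0,"wz":0,"x":0.05,"y":-0.3,"z":-0.48,"hand":0.8},{"wx":0,"wy":0,"wz":0,"x":0.05,"y":-0.46,"z":-0.48,"hand":0.8},{"wx":0,"wy":0,"wz":0,"x":0.05,"y":-0.62,"z":-0.48,"hand":0.8},{"wx":0,"wy":0,"wz":0,"x":0.05,"y":-0.77,"z":-0.48,"hand":0.8}]'
python3 - <<'E'
from h import *
import cv2
cv2.imwrite('pics/top1.png',cv2.resize(manip.read_camera('top')[175:325,195:445,::-1],None,fx=3.2,fy=3.2,interpolation=cv2.INTER_CUBIC))
O=np.array([.5439,-.017]);ex=np.array([np.cos(.131),np.sin(.131)]);ey=np.array([-ex[1],ex[0]])
for th in(.25,):
    p=O-.09*ex-.117*np.cos(th)*ey; z=.022+.117*np.sin(th); print(p,z)
    to((*p,.12),(*p,z-.017),yaw=.131)
E
```

```text
t: 5.78
tool_pos: [0.481, -0.0059, 0.1771]
tool_rot: [-0.206, 3.134, -0.0]
contact_force: [1.4, 0.6, -0.4]
finger_gap: 0.0683
grasp_force: 0.0
[ 0.46947922 -0.14114774] 0.05094626323277918
t 5.83 pos [ 0.4823 -0.0116  0.1771] yaw_y 0.1273 zax [ 0.0016 -0.0034 -1.    ] gap 0.0683 F [ 2.4 -5.3  0.3]
turn [-0.002  0.001 -0.002]
(np.float64(0.46947922341090287), np.float64(-0.14114774205250105), 0.12) -> [ 0.117 -0.507  0.23 ]
(np.float64(0.46947922341090287), np.float64(-0.14114774205250105), np.float64(0.03394626323277918)) -> [ 0.117 -0.505  0.574]
```

View pics/top1.png

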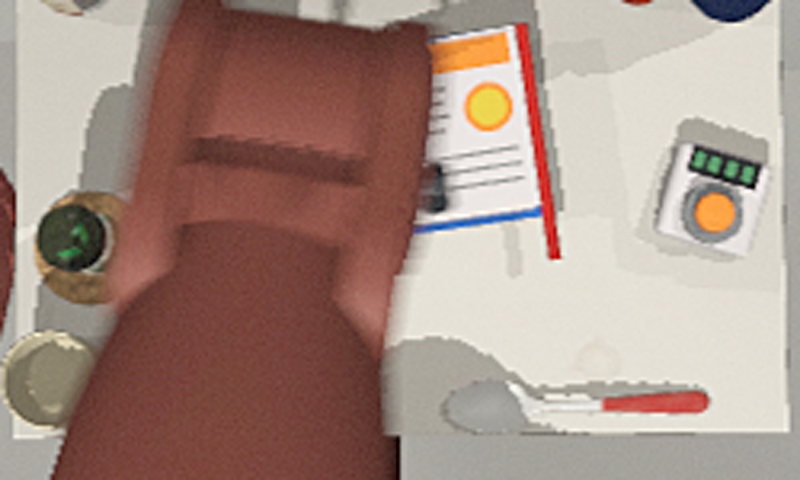

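The jar stands on the coaster (cap at (70,238) in the crop). The bar stub is where I expected, near end (556,257). Move above it.

```bash
python3 -m pendant '[{"wx":0,"wy":0,"wz":0,"x":0.1,"y":-0.16,"z":0,"hand":0.8},{"wx":0,"wy":0,"wz":0,"x":0.117,"y":-0.32,"z":0.08,"hand":0.8},{"wx":0,"wy":0,"wz":0,"x":0.117,"y":-0.46,"z":0.16,"hand":0.8},{"wx":0,"wy":0,"wz":0,"x":0.117,"y":-0.53,"z":0.23,"hand":0.8},{"wx":0,"wy":0,"wz":0,"x":0.117,"y":-0.53,"z":0.23,"hand":0.8},{"wx":0,"wy":0,"wz":0,"x":0.117,"y":-0.53,"z":0.23,"hand":0.8}]'
python3 - <<'E'
from h import *
import cv2
s=manip.read_state();T=wristT(s);im=manip.read_camera('wrist')[:,:,::-1].copy()
O=np.array([.5439,-.017]);ex=np.array([np.cos(.131),np.sin(.131)]);ey=np.array([-ex[1],ex[0]])
for th in(.25,):
  for a in(-.105,-.065,-.09):
    p=O+a*ex-.117*np.cos(th)*ey; z=.022+.117*np.sin(th); u,v=proj('wrist',(*p,z),T);print(u,v)
    cv2.circle(im,(int(u),int(v)),4,(255,0,255),1)
to((*p,z-.017),yaw=.131)
cv2.imwrite('pics/w2.png',im)
E
```

```text
t: 6.33
tool_pos: [0.4683, -0.1398, 0.1183]
tool_rot: [0.201, -3.133, -0.002]
contact_force: [-0.0, 0.7, -1.3]
finger_gap: 0.0679
grasp_force: 0.0
321.5099523280326 229.62239685802504
321.76641193832984 298.67045425938636
321.60916318566655 256.33349177392967
t 6.38 pos [ 0.4688 -0.139   0.1191] yaw_y 0.1297 zax [-1.1e-03  9.0e-04 -1.0e+00] gap 0.0683 F [ 0.3 -0.5  0.1]
turn [ 0.001 -0.001 -0.001]
(np.float64(0.46947922341090287), np.float64(-0.14114774205250105), np.float64(0.03394626323277918)) -> [-0.002 -0.009  0.341]
```

View pics/w2.png

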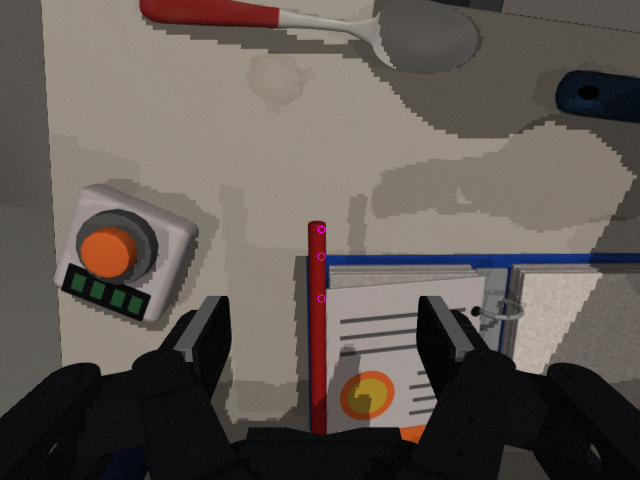

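The stub lies at column 317, rows 222–285, about 2 mm right (-y) and 4 mm nearer than predicted. I'll correct for that and grip it.

```bash
python3 -m pendant '[{"wx":0,"wy":0,"wz":0,"x":0.012,"y":-0.015,"z":0.1,"hand":0.8},{"wx":0,"wy":0,"wz":0,"x":0.012,"y":-0.015,"z":0.2,"hand":0.8},{"wx":0,"wy":0,"wz":0,"x":0.012,"y":-0.015,"z":0.3,"hand":0.8},{"wx":0,"wy":0,"wz":0,"x":0.012,"y":-0.015,"z":0.34,"hand":0.6},{"wx":0,"wy":0,"wz":0,"x":0.012,"y":-0.015,"z":0.34,"hand":0},{"wx":0,"wy":0,"wz":0,"x":0.012,"y":-0.015,"z":0.34,"hand":0},{"wx":0,"wy":0,"wz":0,"x":0.012,"y":-0.015,"z":0.34,"hand":0},{"wx":0,"wy":0,"wz":0,"x":0.012,"y":-0.015,"z":0.34,"hand":0},{"wx":0,"wy":0,"wz":0,"x":0.012,"y":-0.015,"z":0.34,"hand":0},{"wx":0,"wy":0,"wz":0,"x":0.012,"y":-0.015,"z":0.34,"hand":0},{"wx":0,"wy":0,"wz":0,"x":0.012,"y":-0.015,"z":0.34,"hand":0}]' 25
python3 - <<'E'
from h import *
s=manip.read_state();to()
th=np.linspace(.25,2.87,23)
# tool y = +ey, tool z = down
for t in th: print(round(t,2),round(.117*(np.cos(.25)-np.cos(t))/.25,3),round(-.117*(np.sin(t)-np.sin(.25))/.25,3))
E
```

```text
t: 7.3
tool_pos: [0.4679, -0.1438, 0.035]
tool_rot: [-0.205, 3.133, -0.001]
contact_force: [2.8, -1.0, 0.0]
finger_gap: 0.0086
grasp_force: 24.9
t 7.3 pos [ 0.4679 -0.1438  0.035 ] yaw_y 0.1307 zax [ 2.2e-03 -8.0e-04 -1.0e+00] gap 0.0086 F [ 2.8 -1.   0. ]
0.25 0.0 -0.0
0.37 0.017 -0.053
0.49 0.04 -0.104
0.61 0.069 -0.151
0.73 0.104 -0.195
0.85 0.143 -0.234
0.96 0.187 -0.269
1.08 0.234 -0.298
1.2 0.285 -0.321
1.32 0.338 -0.338
1.44 0.393 -0.348
1.56 0.448 -0.352
1.68 0.504 -0.349
1.8 0.559 -0.34
1.92 0.612 -0.324
2.04 0.664 -0.302
2.16 0.712 -0.274
2.27 0.756 -0.241
2.39 0.797 -0.203
2.51 0.832 -0.16
2.63 0.862 -0.113
2.75 0.886 -0.062
2.87 0.904 -0.01
```

```bash
python3 -m pendant '[{"wx":0,"wy":0,"wz":0,"x":0,"y":0.017,"z":-0.053,"hand":0},{"wx":0,"wy":0,"wz":0,"x":0,"y":0.04,"z":-0.104,"hand":0},{"wx":0,"wy":0,"wz":0,"x":0,"y":0.069,"z":-0.151,"hand":0},{"wx":0,"wy":0,"wz":0,"x":0,"y":0.104,"z":-0.195,"hand":0},{"wx":0,"wy":0,"wz":0,"x":0,"y":0.143,"z":-0.234,"hand":0},{"wx":0,"wy":0,"wz":0,"x":0,"y":0.187,"z":-0.269,"hand":0},{"wx":0,"wy":0,"wz":0,"x":0,"y":0.234,"z":-0.298,"hand":0}]'
```

```text
t: 7.88
tool_pos: [0.4619, -0.0913, 0.1128]
tool_rot: [-0.199, 3.131, -0.022]
contact_force: [-3.4, -19.3, 27.2]
finger_gap: 0.0088
grasp_force: 27.2
```

The force points radially outward, so the true arc has a slightly larger radius than my path. I'll refit the arc from the measured chord and continue.

```bash
python3 - <<'E'
import numpy as np
for t in np.linspace(1.04,1.9,8): print(round(t,2),round((.0565-.117*np.cos(t))/.25,3),round(-(-.0958+.117*np.sin(t))/.25,3))
E
```

```text
1.04 -0.011 -0.02
1.16 0.04 -0.046
1.29 0.094 -0.066
1.41 0.15 -0.079
1.53 0.208 -0.084
1.65 0.265 -0.083
1.78 0.322 -0.075
1.9 0.377 -0.06
```

```bash
python3 -m pendant '[{"wx":0,"wy":0,"wz":0,"x":0,"y":-0.011,"z":-0.02,"hand":0},{"wx":0,"wy":0,"wz":0,"x":0,"y":0.04,"z":-0.046,"hand":0},{"wx":0,"wy":0,"wz":0,"x":0,"y":0.094,"z":-0.066,"hand":0},{"wx":0,"wy":0,"wz":0,"x":0,"y":0.15,"z":-0.079,"hand":0},{"wx":0,"wy":0,"wz":0,"x":0,"y":0.208,"z":-0.084,"hand":0},{"wx":0,"wy":0,"wz":0,"x":0,"y":0.208,"z":-0.084,"hand":0}]'
python3 -c "
from h import *
to((.4679,-.1438,.035))"
```

```text
t: 8.38
tool_pos: [0.4531, -0.0322, 0.1308]
tool_rot: [-0.207, 3.132, -0.0]
contact_force: [0.5, -0.4, 10.3]
finger_gap: 0.009
grasp_force: 27.3
t 8.38 pos [ 0.4531 -0.0322  0.1308] yaw_y 0.132 zax [ 2.3e-03  1.0e-04 -1.0e+00] gap 0.009 F [ 0.5 -0.4 10.3]
(0.4679, -0.1438, 0.035) -> [ 0.001 -0.45   0.383]
```

```bash
python3 - <<'E'
import numpy as np
for t in np.linspace(1.6,2.87,12): print(round(t,2),round((.0048-.117*np.cos(t))/.25,3),round((.1154-.117*np.sin(t))/.25,3))
E
```

```text
1.6 0.033 -0.006
1.72 0.087 -0.002
1.83 0.14 0.009
1.95 0.191 0.026
2.06 0.24 0.049
2.18 0.286 0.077
2.29 0.328 0.11
2.41 0.367 0.148
2.52 0.401 0.19
2.64 0.429 0.236
2.75 0.453 0.285
2.87 0.47 0.336
```

```bash
python3 -m pendant '[{"wx":0,"wy":0,"wz":0,"x":0,"y":0.033,"z":-0.006,"hand":0},{"wx":0,"wy":0,"wz":0,"x":0,"y":0.087,"z":-0.002,"hand":0},{"wx":0,"wy":0,"wz":0,"x":0,"y":0.14,"z":0.009,"hand":0},{"wx":0,"wy":0,"wz":0,"x":0,"y":0.191,"z":0.026,"hand":0},{"wx":0,"wy":0,"wz":0,"x":0,"y":0.24,"z":0.049,"hand":0},{"wx":0,"wy":0,"wz":0,"x":0,"y":0.286,"z":0.077,"hand":0},{"wx":0,"wy":0,"wz":0,"x":0,"y":0.286,"z":0.077,"hand":0}]'
python3 -c "
from h import *
to()"
```

```text
t: 8.97
tool_pos: [0.4429, 0.0387, 0.1098]
tool_rot: [0.207, -3.135, -0.001]
contact_force: [2.9, 0.5, -0.3]
finger_gap: 0.0087
grasp_force: 25.7
t 8.97 pos [0.4429 0.0387 0.1098] yaw_y 0.1318 zax [-1.e-04  9.e-04 -1.e+00] gap 0.0087 F [ 2.9  0.5 -0.3]
```

```bash
python3 -m pendant '[{"wx":0,"wy":0,"wz":0,"x":0,"y":0.042,"z":0.033,"hand":0},{"wx":0,"wy":0,"wz":0,"x":0,"y":0.081,"z":0.071,"hand":0},{"wx":0,"wy":0,"wz":0,"x":0,"y":0.115,"z":0.113,"hand":0},{"wx":0,"wy":0,"wz":0,"x":0,"y":0.143,"z":0.159,"hand":0},{"wx":0,"wy":0,"wz":0,"x":0,"y":0.167,"z":0.208,"hand":0},{"wx":0,"wy":0,"wz":0,"x":0,"y":0.184,"z":0.259,"hand":0},{"wx":0,"wy":0,"wz":0,"x":0,"y":0.184,"z":0.259,"hand":0},{"wx":0,"wy":0,"wz":0,"x":0,"y":0.184,"z":0.259,"hand":0.5},{"wx":0,"wy":0,"wz":0,"x":0,"y":0.184,"z":0.259,"hand":0.5},{"wx":0,"wy":0,"wz":0,"x":0,"y":0.184,"z":0.259,"hand":0.5},{"wx":0,"wy":0,"wz":0,"x":0,"y":0.184,"z":0.259,"hand":0.5}]'
python3 -m pendant '[{"wx":0,"wy":0,"wz":0,"x":0,"y":0,"z":-0.08,"hand":0.5},{"wx":0,"wy":0,"wz":0,"x":0,"y":0,"z":-0.2,"hand":0.5},{"wx":0,"wy":0,"wz":0,"x":0,"y":0,"z":-0.35,"hand":0.5},{"wx":0,"wy":0,"wz":0,"x":0,"y":0,"z":-0.5,"hand":0.5},{"wx":0,"wy":0,"wz":0,"x":0,"y":0,"z":-0.6,"hand":1},{"wx":0,"wy":0,"wz":0,"x":0.15,"y":0.1,"z":-0.6,"hand":1},{"wx":0,"wy":0,"wz":0,"x":0.15,"y":0.1,"z":-0.6,"hand":1}]'
python3 - <<'E'
from h import *
import cv2
s=manip.read_state();T=wristT(s);im=manip.read_camera('wrist')[:,:,::-1].copy()
O=np.array([.5439,-.017]);ex=np.array([np.cos(.131),np.sin(.131)]);ey=np.array([-ex[1],ex[0]])
m=O+.062*ey; print('card_mid',m)
for p in[(.469,.1884,.111),(*m,.0235),(*(m+.0),.039)]:
    u,v=proj('wrist',p,T);print(round(u),round(v));cv2.circle(im,(int(u),int(v)),4,(255,0,255),1)
cv2.imwrite('pics/w3.png',im)
to((.469,.1884,.2),(.469,.1884,.0575),yaw=.131)
E
```

```text
t: 9.88
tool_pos: [0.4367, 0.0827, 0.0459]
tool_rot: [0.205, -3.134, -0.0]
contact_force: [-0.4, 0.3, -0.7]
finger_gap: 0.043
grasp_force: 0.0
t: 10.47
tool_pos: [0.3931, 0.1038, 0.197]
tool_rot: [0.205, -3.134, -0.002]
contact_force: [-0.2, 0.7, -0.9]
finger_gap: 0.0768
grasp_force: 0.0
card_mid [0.53580121 0.04446877]
439 372
236 359
232 369
t 10.52 pos [0.394  0.1034 0.1965] yaw_y 0.1317 zax [-6.e-04  4.e-04 -1.e+00] gap 0.0834 F [-0.5  0.4  0.7]
turn [ 0. -0.  0.]
(0.469, 0.1884, 0.2) -> [-0.342  0.298 -0.014]
(0.469, 0.1884, 0.0575) -> [-0.342  0.297  0.556]
```

View pics/w3.png

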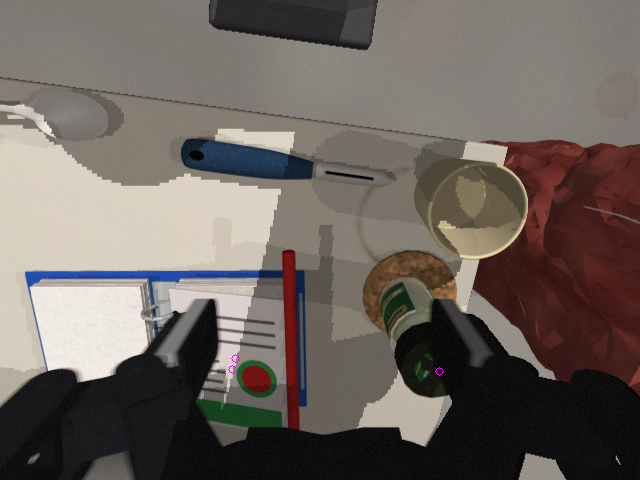

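The green-banded face is now up, with the bar at columns 283–297. The jar is upright on the coaster, with its cap's left edge at column 396. Regrip it.

```bash
python3 -m pendant '[{"wx":0,"wy":0,"wz":0,"x":-0.11,"y":0.1,"z":0,"hand":1},{"wx":0,"wy":0,"wz":0,"x":-0.22,"y":0.2,"z":0,"hand":1},{"wx":0,"wy":0,"wz":0,"x":-0.34,"y":0.298,"z":0,"hand":1},{"wx":0,"wy":0,"wz":0,"x":-0.34,"y":0.298,"z":0.05,"hand":1},{"wx":0,"wy":0,"wz":0,"x":-0.34,"y":0.298,"z":0.18,"hand":1},{"wx":0,"wy":0,"wz":0,"x":-0.34,"y":0.298,"z":0.32,"hand":1},{"wx":0,"wy":0,"wz":0,"x":-0.34,"y":0.298,"z":0.46,"hand":1},{"wx":0,"wy":0,"wz":0,"x":-0.34,"y":0.298,"z":0.54,"hand":1},{"wx":0,"wy":0,"wz":0,"x":-0.34,"y":0.298,"z":0.555,"hand":1},{"wx":0,"wy":0,"wz":0,"x":-0.34,"y":0.298,"z":0.555,"hand":1}]'
python3 -m pendant '[{"wx":0,"wy":0,"wz":0,"x":0,"y":0,"z":0,"hand":0.4},{"wx":0,"wy":0,"wz":0,"x":0,"y":0,"z":0,"hand":0.4},{"wx":0,"wy":0,"wz":0,"x":0,"y":0,"z":0,"hand":0.3},{"wx":0,"wy":0,"wz":0,"x":0,"y":0,"z":0,"hand":0.3},{"wx":0,"wy":0,"wz":0,"x":0,"y":0,"z":0,"hand":0.3},{"wx":0,"wy":0,"wz":0,"x":0,"y":0,"z":0,"hand":0.3}]' 30
python3 -c "
from h import *
to((.5358,.0445,.16),(.5358,.0445,.0755))"
```

```text
t: 11.35
tool_pos: [0.4704, 0.1871, 0.0559]
tool_rot: [0.205, -3.132, 0.001]
contact_force: [0.4, 0.3, 0.6]
finger_gap: 0.0854
grasp_force: 0.0
t: 11.85
tool_pos: [0.4724, 0.1876, 0.0585]
tool_rot: [-0.205, 3.132, 0.0]
contact_force: [-0.3, -2.3, 7.4]
finger_gap: 0.0442
grasp_force: 29.5
t 11.85 pos [0.4724 0.1876 0.0585] yaw_y 0.1306 zax [ 2.8e-03  2.0e-04 -1.0e+00] gap 0.0442 F [-0.3 -2.3  7.4]
(0.5358, 0.0445, 0.16) -> [-0.178 -0.601 -0.405]
(0.5358, 0.0445, 0.0755) -> [-0.177 -0.601 -0.067]
```

```bash
python3 -m pendant '[{"wx":0,"wy":0,"wz":0,"x":0,"y":0,"z":-0.05,"hand":0.3},{"wx":0,"wy":0,"wz":0,"x":0,"y":0,"z":-0.15,"hand":0.3},{"wx":0,"wy":0,"wz":0,"x":0,"y":0,"z":-0.26,"hand":0.3},{"wx":0,"wy":0,"wz":0,"x":-0.02,"y":-0.05,"z":-0.36,"hand":0.3},{"wx":0,"wy":0,"wz":0,"x":-0.05,"y":-0.14,"z":-0.4,"hand":0.3},{"wx":0,"wy":0,"wz":0,"x":-0.08,"y":-0.25,"z":-0.4,"hand":0.3},{"wx":0,"wy":0,"wz":0,"x":-0.11,"y":-0.36,"z":-0.4,"hand":0.3},{"wx":0,"wy":0,"wz":0,"x":-0.14,"y":-0.46,"z":-0.4,"hand":0.3},{"wx":0,"wy":0,"wz":0,"x":-0.165,"y":-0.54,"z":-0.38,"hand":0.3},{"wx":0,"wy":0,"wz":0,"x":-0.175,"y":-0.59,"z":-0.34,"hand":0.3},{"wx":0,"wy":0,"wz":0,"x":-0.175,"y":-0.6,"z":-0.3,"hand":0.3},{"wx":0,"wy":0,"wz":0,"x":-0.175,"y":-0.6,"z":-0.3,"hand":0.3}]' 40
python3 - <<'E'
from h import *
import cv2
to((.534,.0435,.1),(.534,.0435,.076),yaw=.131)
cv2.imwrite('pics/side2.png',cv2.resize(manip.read_camera('side')[180:350,190:390,::-1],None,fx=3.5,fy=3.5,interpolation=cv2.INTER_CUBIC))
E
```

```text
t: 12.85
tool_pos: [0.5325, 0.0442, 0.1299]
tool_rot: [0.203, -3.132, -0.001]
contact_force: [-1.4, 0.0, -1.0]
finger_gap: 0.0437
grasp_force: 40.9
t 12.85 pos [0.5325 0.0442 0.1299] yaw_y 0.1294 zax [-3.4e-03  4.0e-04 -1.0e+00] gap 0.0437 F [-1.4  0.  -1. ]
turn [ 0.001 -0.002 -0.001]
(0.534, 0.0435, 0.1) -> [-0.006 -0.004  0.12 ]
(0.534, 0.0435, 0.076) -> [-0.006 -0.004  0.216]
```

View pics/side2.png

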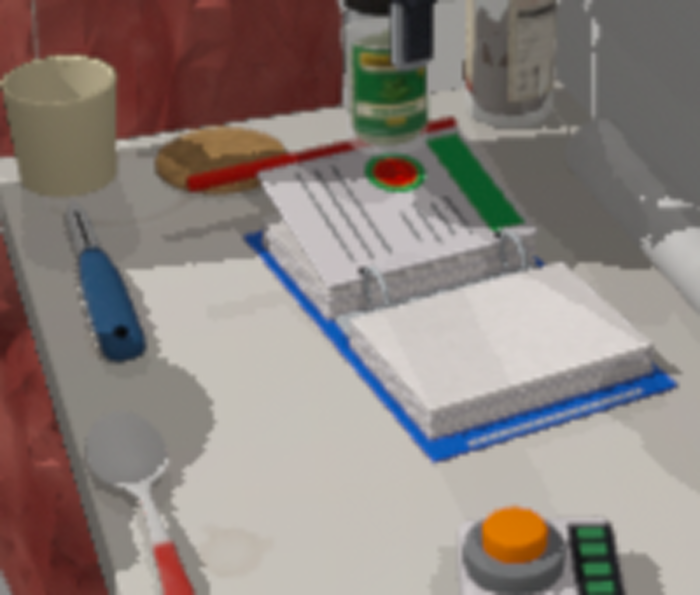

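The jar hangs upright (base about (390,138)) above the tilted green-faced card. Lower it.

```bash
python3 -m pendant '[{"wx":0,"wy":0,"wz":0,"x":0,"y":0,"z":0.05,"hand":0.3},{"wx":0,"wy":0,"wz":0,"x":0,"y":0,"z":0.09,"hand":0.3},{"wx":0,"wy":0,"wz":0,"x":0,"y":0,"z":0.12,"hand":0.3},{"wx":0,"wy":0,"wz":0,"x":0,"y":0,"z":0.145,"hand":0.3},{"wx":0,"wy":0,"wz":0,"x":0,"y":0,"z":0.165,"hand":0.3},{"wx":0,"wy":0,"wz":0,"x":0,"y":0,"z":0.18,"hand":0.3},{"wx":0,"wy":0,"wz":0,"x":0,"y":0,"z":0.19,"hand":0.3},{"wx":0,"wy":0,"wz":0,"x":0,"y":0,"z":0.2,"hand":0.3},{"wx":0,"wy":0,"wz":0,"x":0,"y":0,"z":0.205,"hand":0.3},{"wx":0,"wy":0,"wz":0,"x":0,"y":0,"z":0.205,"hand":0.3}]'
```

```text
t: 13.73
tool_pos: [0.5342, 0.0445, 0.0807]
tool_rot: [-0.205, 3.135, -0.0]
contact_force: [-0.3, -0.4, -1.9]
finger_gap: 0.0445
grasp_force: 41.0
```

```bash
python3 -m pendant '[{"wx":0,"wy":0,"wz":0,"x":0,"y":0,"z":0.004,"hand":0.3},{"wx":0,"wy":0,"wz":0,"x":0,"y":0,"z":0.008,"hand":0.3},{"wx":0,"wy":0,"wz":0,"x":0,"y":0,"z":0.008,"hand":0.3}]'
```

```text
t: 13.98
tool_pos: [0.5342, 0.0445, 0.0788]
tool_rot: [-0.205, 3.135, -0.0]
contact_force: [-0.3, 0.7, -1.9]
finger_gap: 0.0439
grasp_force: 41.0
```

```bash
python3 -m pendant '[{"wx":0,"wy":0,"wz":0,"x":0,"y":0,"z":0.004,"hand":0.3},{"wx":0,"wy":0,"wz":0,"x":0,"y":0,"z":0.008,"hand":0.3},{"wx":0,"wy":0,"wz":0,"x":0,"y":0,"z":0.008,"hand":0.3}]'
```

```text
t: 14.23
tool_pos: [0.534, 0.0445, 0.0766]
tool_rot: [0.205, -3.135, 0.0]
contact_force: [-0.1, -0.1, -2.5]
finger_gap: 0.0438
grasp_force: 41.0
```

```bash
python3 -m pendant '[{"wx":0,"wy":0,"wz":0,"x":0,"y":0,"z":0.004,"hand":0.3},{"wx":0,"wy":0,"wz":0,"x":0,"y":0,"z":0.004,"hand":0.3}]'
```

```text
t: 14.4
tool_pos: [0.5343, 0.0445, 0.0761]
tool_rot: [-0.205, 3.134, -0.0]
contact_force: [-0.8, -0.7, 1.9]
finger_gap: 0.0439
grasp_force: 41.1
```

```bash
python3 -m pendant '[{"wx":0,"wy":0,"wz":0,"x":0,"y":0,"z":0,"hand":0.58},{"wx":0,"wy":0,"wz":0,"x":0,"y":0,"z":0,"hand":0.65},{"wx":0,"wy":0,"wz":0,"x":0,"y":0,"z":0,"hand":0.8},{"wx":0,"wy":0,"wz":0,"x":0,"y":0,"z":0,"hand":0.8},{"wx":0,"wy":0,"wz":0,"x":0,"y":0,"z":0,"hand":0.8},{"wx":0,"wy":0,"wz":0,"x":0,"y":0,"z":-0.07,"hand":0.8},{"wx":0,"wy":0,"wz":0,"x":0,"y":0,"z":-0.18,"hand":0.8},{"wx":0,"wy":0,"wz":0,"x":0,"y":0,"z":-0.32,"hand":0.8},{"wx":0,"wy":0,"wz":0,"x":0,"y":0,"z":-0.46,"hand":0.8},{"wx":0,"wy":0,"wz":0,"x":0,"y":0,"z":-0.48,"hand":0.5},{"wx":0,"wy":0,"wz":0,"x":0.2,"y":-0.15,"z":-0.48,"hand":0},{"wx":0,"wy":0,"wz":0,"x":0.2,"y":-0.3,"z":-0.48,"hand":0}]'
python3 -m pendant '[{"wx":0,"wy":0,"wz":0,"x":0,"y":-0.16,"z":0,"hand":0},{"wx":0,"wy":0,"wz":0,"x":0,"y":-0.32,"z":0,"hand":0},{"wx":0,"wy":0,"wz":0,"x":0,"y":-0.48,"z":0,"hand":0},{"wx":0,"wy":0,"wz":0,"x":0,"y":-0.64,"z":0,"hand":0},{"wx":0,"wy":0,"wz":0,"x":0,"y":-0.7,"z":0,"hand":0},{"wx":0,"wy":0,"wz":0,"x":0,"y":-0.7,"z":0,"hand":0},{"wx":0,"wy":0,"wz":0,"x":0,"y":-0.7,"z":0,"hand":0}]'
python3 - <<'E'
from h import *
import cv2
s=manip.read_state();T=wristT(s);w=manip.read_camera('wrist')[:,:,::-1].copy();sd=manip.read_camera('side')[:,:,::-1]
u,v=proj('wrist',(.487,-.258,.046),T);print('pred',u,v)
hsv=cv2.cvtColor(w,cv2.COLOR_BGR2HSV);m=cv2.inRange(hsv,(5,160,120),(20,255,255))
n,l,st,c=cv2.connectedComponentsWithStats(m);k=[i for i in range(1,n) if st[i,4]>300];print(st[k],c[k])
cv2.imwrite('pics/c3.png',np.hstack([cv2.resize(w,(400,300)),cv2.resize(sd[150:375,120:420],(400,300))]))
to((.487,-.258,.06),yaw=.131)
for i in k: print(*tri(ray('wrist',*c[i],T),ray('top',195+715/3.2-.35,175+212/3.2-.35)))
E
```

```text
t: 15.4
tool_pos: [0.4941, -0.0238, 0.196]
tool_rot: [0.212, -3.134, -0.001]
contact_force: [1.6, -1.4, -0.4]
finger_gap: 0.0324
grasp_force: 0.0
t: 15.98
tool_pos: [0.5189, -0.1993, 0.1952]
tool_rot: [0.202, -3.134, -0.001]
contact_force: [-0.9, 0.4, -0.3]
finger_gap: 0.0001
grasp_force: 0.0
pred 247.4293842643176 163.58585688231378
[[ 227  141   38   39 1202]] [[245.84858569 159.66222962]]
t 16.08 pos [ 0.5189 -0.1979  0.1956] yaw_y 0.1313 zax [-6.e-04  7.e-04 -1.e+00] gap -0.0003 F [-0.   1.1 -0.2]
turn [ 0.001 -0.     0.   ]
(0.487, -0.258, 0.06) -> [ 0.158 -0.222  0.542]
[ 0.48895335 -0.26414364  0.01181565] [np.float64(1.0), np.float64(1.0)]
```

View pics/c3.png

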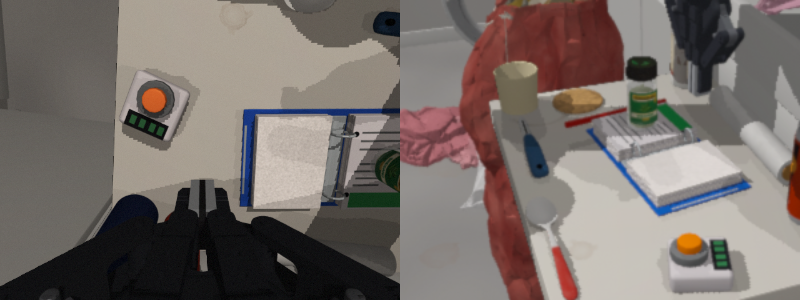

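The jar stands upright on the flat card, seen at (642,90) on the right. The button is at (246,160) in the wrist view, within 2 mm of my estimate. Move over the button and probe down.

```bash
python3 -m pendant '[{"wx":0,"wy":0,"wz":0,"x":0.08,"y":-0.11,"z":0,"hand":0},{"wx":0,"wy":0,"wz":0,"x":0.16,"y":-0.22,"z":0.05,"hand":0},{"wx":0,"wy":0,"wz":0,"x":0.16,"y":-0.22,"z":0.18,"hand":0},{"wx":0,"wy":0,"wz":0,"x":0.16,"y":-0.22,"z":0.32,"hand":0},{"wx":0,"wy":0,"wz":0,"x":0.16,"y":-0.22,"z":0.45,"hand":0},{"wx":0,"wy":0,"wz":0,"x":0.16,"y":-0.22,"z":0.53,"hand":0},{"wx":0,"wy":0,"wz":0,"x":0.16,"y":-0.22,"z":0.56,"hand":0},{"wx":0,"wy":0,"wz":0,"x":0.16,"y":-0.22,"z":0.58,"hand":0},{"wx":0,"wy":0,"wz":0,"x":0.16,"y":-0.22,"z":0.58,"hand":0}]'
```

```text
t: 16.83
tool_pos: [0.487, -0.2579, 0.0509]
tool_rot: [0.207, -3.135, -0.0]
contact_force: [-0.9, 0.3, -0.7]
finger_gap: 0.0001
grasp_force: 0.0
```

```bash
python3 -m pendant '[{"wx":0,"wy":0,"wz":0,"x":0,"y":0,"z":0.01,"hand":0},{"wx":0,"wy":0,"wz":0,"x":0,"y":0,"z":0.02,"hand":0},{"wx":0,"wy":0,"wz":0,"x":0,"y":0,"z":0.028,"hand":0},{"wx":0,"wy":0,"wz":0,"x":0,"y":0,"z":0.028,"hand":0}]'
```

```text
t: 17.17
tool_pos: [0.4879, -0.2592, 0.0446]
tool_rot: [-0.205, 3.133, -0.002]
contact_force: [3.2, 0.6, 3.7]
finger_gap: 0.0
grasp_force: 1.7
```

```bash
python3 -m pendant '[{"wx":0,"wy":0,"wz":0,"x":0,"y":0,"z":0.008,"hand":0},{"wx":0,"wy":0,"wz":0,"x":0,"y":0,"z":0.016,"hand":0},{"wx":0,"wy":0,"wz":0,"x":0,"y":0,"z":0.016,"hand":0}]'
```

```text
t: 17.42
tool_pos: [0.4879, -0.2593, 0.0418]
tool_rot: [-0.205, 3.132, -0.002]
contact_force: [-2.0, 4.1, 21.6]
finger_gap: -0.0004
grasp_force: 10.6
```

```bash
python3 -m pendant '[{"wx":0,"wy":0,"wz":0,"x":0,"y":0,"z":0.006,"hand":0},{"wx":0,"wy":0,"wz":0,"x":0,"y":0,"z":0.012,"hand":0},{"wx":0,"wy":0,"wz":0,"x":0,"y":0,"z":0.012,"hand":0}]'
```

```text
t: 17.67
tool_pos: [0.4881, -0.2594, 0.0412]
tool_rot: [-0.205, 3.131, -0.004]
contact_force: [-10.1, 9.2, 53.4]
finger_gap: 0.0
grasp_force: 26.5
```

The button has bottomed: travel is about 6 mm and the force well above 5 N. Release and check.

```bash
python3 -m pendant '[{"wx":0,"wy":0,"wz":0,"x":0,"y":0,"z":-0.04,"hand":0},{"wx":0,"wy":0,"wz":0,"x":0,"y":0,"z":-0.12,"hand":0},{"wx":0,"wy":0,"wz":0,"x":0,"y":0,"z":-0.26,"hand":0},{"wx":0,"wy":0,"wz":0,"x":0,"y":0,"z":-0.4,"hand":0},{"wx":0,"wy":0,"wz":0,"x":0.1,"y":0,"z":-0.55,"hand":0},{"wx":0,"wy":0,"wz":0,"x":0.2,"y":0,"z":-0.6,"hand":0},{"wx":0,"wy":0,"wz":0,"x":0.3,"y":0,"z":-0.6,"hand":0},{"wx":0,"wy":0,"wz":0,"x":0.3,"y":0,"z":-0.6,"hand":0},{"wx":0,"wy":0,"wz":0,"x":0.3,"y":0,"z":-0.6,"hand":0}]'
python3 - <<'E'
from h import *
import cv2
sd=manip.read_camera('side')[:,:,::-1];tp=manip.read_camera('top')[:,:,::-1]
cv2.imwrite('pics/f.png',np.hstack([cv2.resize(tp[175:325,195:445],(400,240)),cv2.resize(sd[150:375,120:495],(400,240))]))
E
```

```text
t: 18.42
tool_pos: [0.4114, -0.2687, 0.187]
tool_rot: [0.202, -3.135, 0.0]
contact_force: [0.8, -0.1, 0.6]
finger_gap: -0.0
grasp_force: 0.0
```

View pics/f.png

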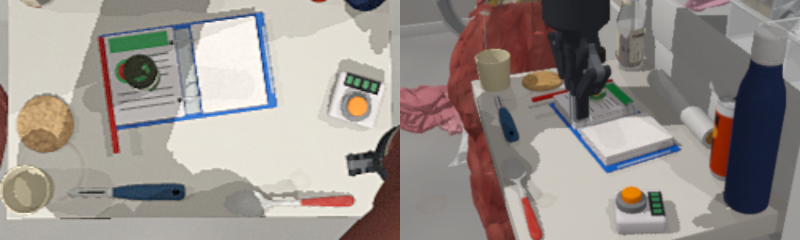

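The jar stands mid-card (cap (142,71) in the top crop), the card is flat and green-banded side up, the button is back up, and the other things look undisturbed.

```bash
python3 -c "
from station import manip
print(manip.job_done())"
```

```text
the job is handed in; nothing more can be done
None
```

I handed the job in at about 18.5 s: the card is turned green side up and lying flat with the jar upright near its middle, and I pressed the start button fully and let it go last; the last pictures show nothing else moved, but I got no verdict back.

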